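# Set and lock the stop screw of a crimping press

### The arm

A 6-joint arm with a two-finger parallel gripper is mounted at the origin on the work surface. World frame = base frame: x ahead of the robot, y to its left, z up, the work surface at z = 0. Lengths are in m, angles in rad, forces in N, time in s.
With the tool pointing down it reaches from about 0.35 to 0.975 m from the base axis. Payload 4.9 kg.
Tool frame: the origin (TCP) lies on the centre line of the jaws, within the pads' length; the fingertips stand 11 mm ahead of it and the grasp point (between the pads) lies 8 mm behind it; z points along the fingers, y is the direction in which the jaws open and shut (so a half turn about z gives the same grasp; the last joint's range is limited). The gripper opens to 85 mm and grips with 20 to 120 N. Pads are 22 mm wide; open, the fingers measure 114 mm over their backs; the gripper's body (76 mm by 85 mm) begins 54 mm behind the grasp point. The pads swing forward as they close: fully open they stand 13 mm farther back than shut.
Start: joints at [-1.292, 0.053, 1.613, -0, 1.476, -0.119], TCP at [0.242, -0.576, 0.242] pointing down, gripper open.
Joint ranges: [-3.01, 3.01], [-1.01, 2.22], [0.06, 2.58], [-1.02, 4.17], [0.09, 2.62], [-3.14, 3.14]. Speed limits (rad/s): [2.57, 2.57, 3.14, 3.14, 3.14, 3.14].

### API

Orientations are given as a rotation vector (axis times angle).
In Python, from station import ctrl gives the robot as it stands.
- The arm moves only by the tool send_rows, never from a script. Its argument "series" is a list of rows, each an object of numbers: "tx", "ty", "tz": the shift along the tool's x, y, z in cm; "wx", "wy", "wz": the turn, a rotation vector about the tool's x, y, z in rad; "jaw": the closure, from 0 (fully open) to 1 (shut). In form: [{"tx": .., "ty": .., "tz": .., "wx": .., "wy": .., "wz": .., "jaw": ..}, ...]. A call has 1 to 5 rows; each row shifts and turns the pose as measured when the row begins, along the tool's axes as they then stand; what a row does not reach is not made up. A row lasts 1/8 s, in which the tool goes at most 62.5 mm and 10.7 degrees, less where a joint would pass 70% of its speed; a pose out of reach is approached as far as the arm can. A call is refused whole if a number of a shift passes 6.25 or a number of a turn 0.188, either way. A call with a gripper value outside its range is refused whole. The fingers move at their own pace and stop on an object; "squeeze" is the grip in N (left out, the last holds). Time passes only in rows, so rows that do not move let the fingers close. It gives the time, the measured TCP pose, the force and the opening at its end, in the units of the state.
- ctrl.get_obs(): the state, without advancing time (a new reading comes with each control period).
- ctrl.get_image(name): name is "side" or "top" or "wrist"; returns the picture (420x560x3 uint8, red, green, blue); there is no depth.
- ctrl.camera_info(name): a dict with "mtx" (3x3 intrinsics, pixels), "k1" (the pictures are not rectified: a ray, as slopes to the right and down, at radius r is drawn at 1 + k1 r^2 times it, then the intrinsics apply), "R" (3x3) and "t" (3): a world point X has camera coordinates R X + t. Camera axes: x right, y down, z forward; pixel columns grow to the right and rows downward; lengths in m; the calibration is good to about 2 mm. A picture is of the moment at which its call begins: read the wrist's pose just before it. camera_info takes no time and is no camera call; for the wrist camera it gives the pose at the moment of the call.
- ctrl.finish_job(): hands the job in, once; it reports no verdict.
The state is a dict: "t": time; "q": joint angles; "dq": joint speeds; "effort": joint torques, N m; "tool_pos": TCP position; "tool_rot": TCP orientation; "contact_force": force on the tool from outside, world axes, zero at the start; "wrist_torque": the same for the moment, N m; "opening": finger opening in m.
Only numpy, scipy, OpenCV 4.12 (cv2) and the standard library are available. Lean on these libraries where they do the work, as an engineer would, in place of code of your own. Each camera call takes 0.05 s, during which the arm holds its last target.

### The job

Turn the stop screw on top of the crimping press clockwise until the white line on its knob points straight along the white index rib on the press head. Then lock it there: run the hex jam nut down the screw onto the boss and nip it tight with a firm twist of about 0.6 N m, without forcing it, and leave the knob on its mark. Leave the other things on the bench where they lie.

Things in the scene. Friction and masses are not known exactly. Their poses are not given: they have to be found in the camera images.
- press: Grey hand-lever crimping press bolted to the bench: base 240 x 130 mm, head 205 x 76 mm, its top 144 mm above the bench; steel lever with black ball at the rear left. Origin on the bench under the stop screw's axis; z up, -x is its front. On the head's top a white index rib (5 mm wide, 3 mm high) runs from the boss straight along -x.
- boss: Fixed threaded boss: grey upright cylinder 26 mm in diameter, 26 mm up from the head's top, on the screw's axis, free all round for fingertips. Origin in the middle of its flat top face, 170 mm above the bench. The nut seats on it: torque then climbs steadily, by some 0.3 to 0.5 N m per rad, and it stays locked when let go. Nip with about 0.6 N m: under 0.4 is too loose, over 0.8 too tight.
- stop_screw (a joint): Angle of the stop screw, rad: 0 when the white line on its knob lies along the index rib, negative while the knob still has to be turned clockwise seen from above, positive past it. Starts at -1.2 to -0.5. Upright right-hand thread in the boss, 20 mm diameter, 4 mm per turn; takes about 0.2 N m and stays where left. The loose nut turns along with it.
- screw_head (a point): Centre, half-way up, of the stop screw's round knurled black knob: 25 mm diameter, 13 mm high, upright axis, about 41 mm above the boss's top; on its top face a white line, 3 mm high, from the middle to the rim (along the point's -x). Between knob and nut about 20 mm of the 20 mm thread shows.
- jam_nut: Centre, half-way up, of the steel hex jam nut on the screw: 30 mm across flats, 34.6 mm over corners, 10 mm thick, z upright, x square to a pair of flats. Open fingers pass down beside the narrower knob. Starts loose, 1 to 3.6 mm above the boss; clockwise lowers it 4 mm per turn. With the screw set it still needs 1.2 to 4 rad to touch the boss; it runs with under 0.1 N m until then.
- multimeter: Hand-held multimeter, red case 185 x 88 x 36 mm with a dark face, lying on the bench to the press's left (+y side). Origin under its middle. To be left alone.
- crimp_pliers: Crimping pliers with orange handles, about 220 mm long, lying on the bench to the press's right. Origin at bench level under its middle. To be left alone.
- circuit_board: Small dark circuit board 64 x 52 mm with two white headers, on the bench to the press's right. Origin under its middle. To be left alone.
- terminal_tray: Black open tray 85 x 65 x 26 mm with brass terminals, on the bench in front of the press. Origin under its middle. To be left alone.

How it is judged:
By the outcome, as a careful person would: the job done as asked, in the order asked, and still so for the second after the job is handed in, with the robot touching nothing.
It also fails if it takes over 67 s, if anything falls off the work surface, if the arm or the gripper's body presses on something with over 40 N, if the wrist force passes 120 N, or if a joint passes its speed limit or range.

## Working session

There is one attempt and no reset: what is moved stays moved. The work goes in short steps, Python scripts to look and compute and a tool call to move; the robot and the scene stay as the last step left them, time stands still between calls to the robot, and variables do not carry over. Pictures are saved under pics/ and viewed, and the job is handed in when it is done.

Besides the shell and the picture viewer there is one more tool, called after "Call:" as name(argument=value, ...) on one line, values as JSON. send_rows: Moves the arm, as the interface text tells. Its arguments: {"type":"object","properties":{"series":{"type":"array"},"squeeze":{"type":"number"}},"required":["series"]}

```bash
ls; mkdir -p pics; cat > h.py <<'E'
import numpy as np, cv2
from station import ctrl
from scipy.spatial.transform import Rotation as Ro
def snap(n,f):
    ci=ctrl.camera_info(n); im=ctrl.get_image(n); cv2.imwrite('pics/'+f+'.png',im[:,:,::-1]); np.savez('pics/'+f+'.npz',im=im,**{k:np.array(v) for k,v in ci.items()}); return im,ci
def ray(ci,u,v):
    M=np.array(ci['mtx']);k=float(ci['k1']);R=np.array(ci['R']);t=np.array(ci['t'])
    xd=(u-M[0,2])/M[0,0];yd=(v-M[1,2])/M[1,1]
    r=rd=np.hypot(xd,yd)
    for _ in range(30): r=rd/(1+k*r*r)
    s=r/rd if rd>0 else 1
    d=R.T@np.array([xd*s,yd*s,1]); return -R.T@t, d/np.linalg.norm(d)
def onz(ci,u,v,z):
    c,d=ray(ci,u,v); return c+d*(z-c[2])/d[2]
def proj(ci,X):
    M=np.array(ci['mtx']);k=float(ci['k1'])
    p=np.array(ci['R'])@np.array(X)+np.array(ci['t']); x=p[:2]/p[2]; x=x*(1+k*(x@x)); return M[:2,:2]@x+M[:2,2]
def tri(obs):
    A=np.zeros((3,3));b=np.zeros(3)
    cs=[]
    for ci,u,v in obs:
        c,d=ray(ci,u,v);P=np.eye(3)-np.outer(d,d);A+=P;b+=P@c;cs.append((c,d))
    X=np.linalg.solve(A,b); return X,[np.linalg.norm(np.cross(X-c,d)) for c,d in cs]
def load(f): return dict(np.load('pics/'+f+'.npz'))
E
python3 - <<'E'
from h import *
o=ctrl.get_obs();print({k:np.round(v,3) for k,v in o.items()})
for n in ['side','top','wrist']:
    im,ci=snap(n,n+'0'); print(n,np.round(-np.array(ci['R']).T@ci['t'],3),np.round(ci['mtx'],1),ci['k1'])
E
```

```text
pics
{'t': np.float64(0.0), 'q': array([-1.292,  0.053,  1.614, -0.   ,  1.476, -0.119]), 'dq': array([-0.001,  0.   ,  0.   ,  0.001, -0.001, -0.   ]), 'effort': array([ 3.0000e-03, -3.9368e+01, -3.7017e+01, -0.0000e+00,  7.0000e-03,
       -0.0000e+00]), 'tool_pos': array([ 0.242, -0.576,  0.241]), 'tool_rot': array([-3.078, -0.62 ,  0.   ]), 'contact_force': array([ 0.921, -0.681, -0.04 ]), 'wrist_torque': array([ 0.026,  0.071, -0.011]), 'opening': np.float64(0.085)}
side [0.291 0.755 0.634] [[385.9   0.  273.7]
 [  0.  385.9 199.9]
 [  0.    0.    1. ]] -0.0760956032802851
top [0.489 0.01  0.909] [[404.5   0.  292.8]
 [  0.  404.5 213.9]
 [  0.    0.    1. ]] -0.012944710292559206
wrist [ 0.314 -0.546  0.373] [[293.9   0.  278. ]
 [  0.  293.9 211.4]
 [  0.    0.    1. ]] -0.04423017200356521
```

View pics/side0.png

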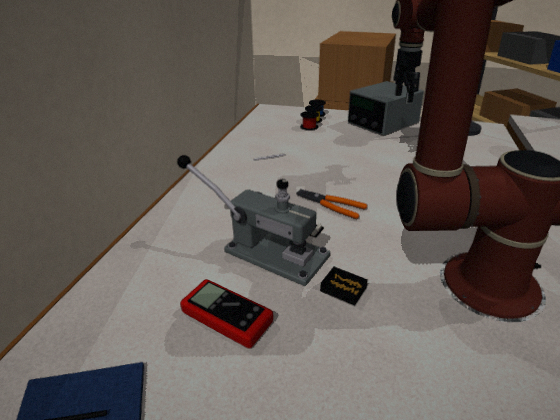

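View pics/top0.png

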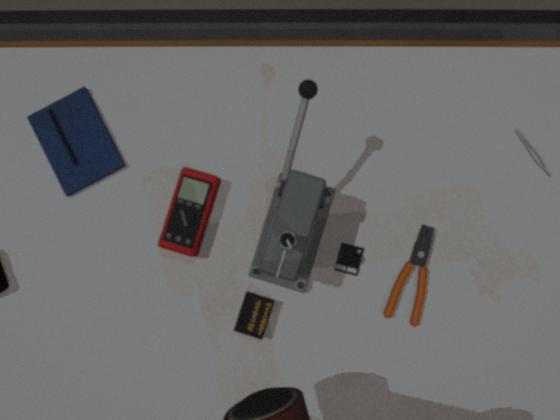

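View pics/wrist0.png

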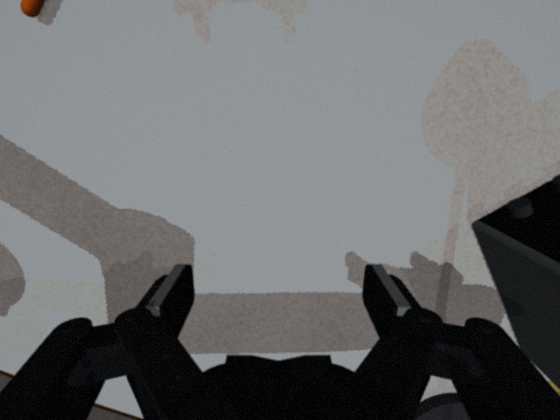

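The knob shows at about (288,240) in the top view and (282,184) in the side view, with the press upright and the rib running toward the robot. I'll zoom in on both.

```bash
python3 - <<'E'
from h import *
a=load('top0')['im'][215:290,245:335];b=load('side0')['im'][165:225,250:330]
cv2.imwrite('pics/z1.png',cv2.resize(a[:,:,::-1],None,fx=7,fy=7,interpolation=cv2.INTER_CUBIC))
cv2.imwrite('pics/z2.png',cv2.resize(b[:,:,::-1],None,fx=8,fy=8,interpolation=cv2.INTER_CUBIC))
X,r=tri([(load('top0'),288,240),(load('side0'),282.5,184)]);print(X,r)
E
```

```text
[0.49457327 0.02696176 0.20989646] [np.float64(0.000291991020429667), np.float64(0.00029199102042967587)]
```

View pics/z1.png

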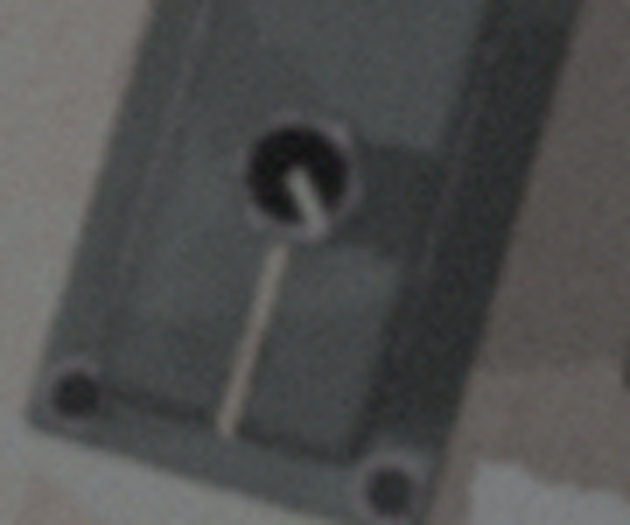

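View pics/z2.png

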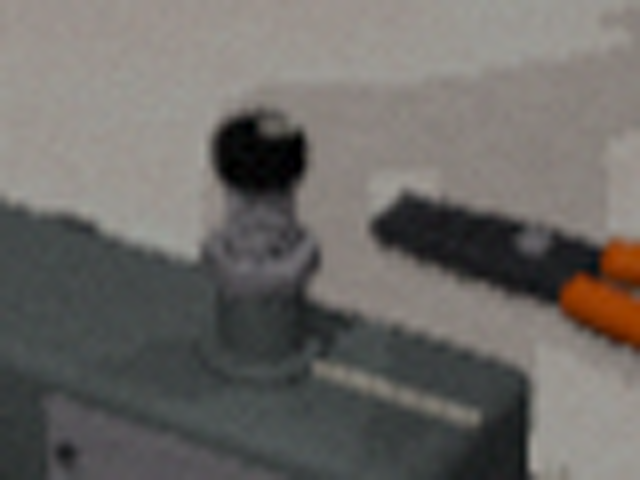

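```bash
cat >> h.py <<'E'
def delta(P,o=None):
    o=o or ctrl.get_obs(); R=Ro.from_rotvec(o['tool_rot']).as_matrix()
    return R.T@(np.array(P)-o['tool_pos'])*100
def yaw(o=None):
    o=o or ctrl.get_obs(); R=Ro.from_rotvec(o['tool_rot']).as_matrix(); return np.arctan2(R[1,1],R[0,1])  # direction of tool y in world
def st():
    o=ctrl.get_obs(); R=Ro.from_rotvec(o['tool_rot']).as_matrix()
    print('t',round(float(o['t']),2),'pos',np.round(o['tool_pos'],4),'yawy',round(yaw(o),4),'zax',np.round(R[:,2],4),'q',np.round(o['q'],3),'F',np.round(o['contact_force'],2),'T',np.round(o['wrist_torque'],3),'open',round(float(o['opening']),4))
E
python3 - <<'E'
from h import *
T=load('top0');S=load('side0')
print('ball',tri([(T,308,89),(S,184,161)]))
a=onz(T,285,250.7,.147);b=onz(T,277.6,276.4,.147);print('rib',a,b,'ang',np.arctan2(*(b-a)[[1,0]]))
c=onz(T,245+297/7,215+172/7,.2205);d=onz(T,245+318/7,215+222/7,.2205);print(c,d,np.arctan2(*(d-c)[[1,0]]))
print('delta',delta([.47,.0,.34])); st()
o=ctrl.get_obs();R=Ro.from_rotvec(o['tool_rot']).as_matrix();W=load('wrist0');print(R.T@(-W['R'].T@W['t']-o['tool_pos']), (W['R']@R).round(3))
E
```

```text
ball (array([ 0.75749407, -0.00651402,  0.22097365]), [np.float64(4.100734398493706e-05), np.float64(4.100734398495242e-05)])
rib [0.47472665 0.03390564 0.147     ] [0.42676707 0.04739275 0.147     ] ang 2.8674547263908776
[0.49492533 0.02760435 0.2205    ] [0.48285481 0.02242722 0.2205    ] -2.736417123635392
delta [ 43.32737888 -44.26363021  -9.78706851]
t 0.15 pos [ 0.242  -0.5758  0.2414] yawy -1.173 zax [-4.0e-04  1.5e-03 -1.0e+00] q [-1.292  0.053  1.614  0.     1.476 -0.119] F [-0.53  0.5  -0.68] T [ 0.013  0.026 -0.055] open 0.0855
[ 7.78598781e-02 -8.96059194e-05 -1.31777929e-01] [[ 0.001  1.     0.001]
 [-0.953  0.002 -0.302]
 [-0.302 -0.001  0.953]]
```

Call:
send_rows(series=[{"tx":4.3,"ty":-4.4,"tz":-1},{"tx":4.3,"ty":-4.4,"tz":-1},{"tx":4.3,"ty":-4.4,"tz":-1},{"tx":4.3,"ty":-4.4,"tz":-1},{"tx":4.3,"ty":-4.4,"tz":-1}])

```text
invalid input at $.series[0]: expected keys tx, ty, tz, wx, wy, wz, jaw
```

Call:
send_rows(series=[{"tx":4.3,"ty":-4.4,"tz":-1},{"tx":4.3,"ty":-4.4,"tz":-1},{"tx":4.3,"ty":-4.4,"tz":-1},{"tx":4.3,"ty":-4.4,"tz":-1},{}])

```text
invalid input at $.series[0]: expected keys tx, ty, tz, wx, wy, wz, jaw
```

```bash
python3 - <<'E'
from h import *
st();print(delta([.48,.027,.34]))
E
```

```text
t 0.15 pos [ 0.242  -0.5758  0.2414] yawy -1.173 zax [-4.0e-04  1.5e-03 -1.0e+00] q [-1.292  0.053  1.614  0.     1.476 -0.119] F [-0.53  0.5  -0.68] T [ 0.013  0.026 -0.055] open 0.0855
[ 45.29518308 -46.36547073  -9.78345766]
```

All keys are required in every row.

Call:
send_rows(series=[{"tx":4.4,"ty":-4.4,"tz":-1,"wx":0,"wy":0,"wz":0,"jaw":0},{"tx":4.4,"ty":-4.4,"tz":-1,"wx":0,"wy":0,"wz":0,"jaw":0},{"tx":4.4,"ty":-4.4,"tz":-1,"wx":0,"wy":0,"wz":0,"jaw":0},{"tx":4.4,"ty":-4.4,"tz":-1,"wx":0,"wy":0,"wz":0,"jaw":0},{"tx":4.4,"ty":-4.4,"tz":-1,"wx":0,"wy":0,"wz":0,"jaw":0}])

```text
t: 0.78
tool_pos: [0.3581, -0.2885, 0.2882]
tool_rot: [-3.074, -0.607, 0.001]
contact_force: [-0.0, -0.6, 0.0]
opening: 0.0853
```

Call:
send_rows(series=[{"tx":4.4,"ty":-4.4,"tz":-1,"wx":0,"wy":0,"wz":0,"jaw":0},{"tx":4.4,"ty":-4.4,"tz":-1,"wx":0,"wy":0,"wz":0,"jaw":0},{"tx":4.4,"ty":-4.4,"tz":-1,"wx":0,"wy":0,"wz":0,"jaw":0},{"tx":4.4,"ty":-4.4,"tz":-1,"wx":0,"wy":0,"wz":0,"jaw":0},{"tx":0,"ty":0,"tz":0,"wx":0,"wy":0,"wz":0,"jaw":0}])

```text
t: 1.4
tool_pos: [0.4524, -0.0566, 0.3298]
tool_rot: [-3.073, -0.616, -0.004]
contact_force: [-0.8, 0.3, -0.2]
opening: 0.0851
```

```bash
python3 - <<'E'
from h import *
st();print(delta([.48,.027,.34]))
E
```

```text
t 1.4 pos [ 0.4524 -0.0566  0.3298] yawy -1.1751 zax [ 0.001   0.0079 -1.    ] q [-0.293 -0.402  1.869  0.008  1.676  0.883] F [-0.83  0.29 -0.17] T [-0.023  0.012 -0.013] open 0.0851
[ 5.77556478 -6.65793929 -0.94893072]
```

Call:
send_rows(series=[{"tx":3.1,"ty":-3.4,"tz":-0.4,"wx":0,"wy":0,"wz":0,"jaw":0},{"tx":2.7,"ty":-3.2,"tz":-0.4,"wx":0,"wy":0,"wz":0,"jaw":0},{"tx":0,"ty":0,"tz":0,"wx":0,"wy":0,"wz":0,"jaw":0}])

```text
t: 1.78
tool_pos: [0.4805, 0.0271, 0.3372]
tool_rot: [-3.075, -0.612, -0.0]
contact_force: [0.1, 0.3, -0.0]
opening: 0.0855
```

```bash
python3 - <<'E'
from h import *
st();snap('wrist','w1')
E
```

```text
t 1.77 pos [0.4805 0.0271 0.3372] yawy -1.1776 zax [-0.0012  0.0064 -1.    ] q [-0.102 -0.336  1.808  0.006  1.672  1.076] F [ 0.12  0.32 -0.03] T [-0.065  0.003 -0.023] open 0.0855
```

View pics/w1.png

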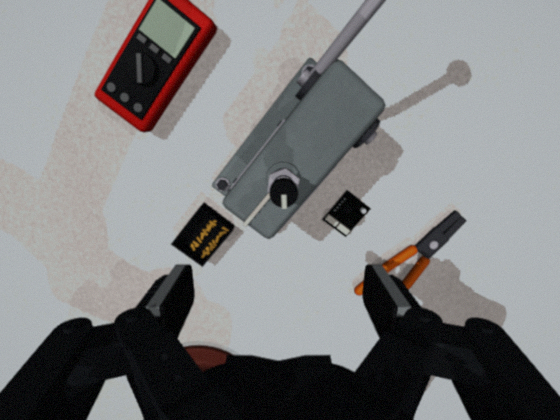

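Knob at about (285,190), nut flats visible behind it, rib running down-left from it. I'll measure it in a zoomed crop.

```bash
python3 - <<'E'
from h import *
W=load('w1');a=W['im'][150:240,230:330]
cv2.imwrite('pics/z3.png',cv2.resize(a[:,:,::-1],None,fx=6,fy=6,interpolation=cv2.INTER_CUBIC))
T=load('top0');S=load('side0')
for n,I,box in (('w',W,(230,330,150,240)),('t',T,(270,305,225,255)),('s',S,(265,300,170,200))):
    x0,x1,y0,y1=box; g=cv2.cvtColor(I['im'],cv2.COLOR_RGB2GRAY)[y0:y1,x0:x1]
    m=(g<45).astype('uint8'); k,l,s,c=cv2.connectedComponentsWithStats(m)
    print(n,[(s[i].tolist(),(c[i]+[x0,y0]).round(1)) for i in range(1,k) if s[i][4]>20])
E
```

```text
w [([40, 28, 28, 28, 548], array([283.5, 190.9])), ([0, 73, 4, 10, 27], array([231.1, 227.1]))]
t [([11, 8, 13, 13, 105], array([286.6, 238.6]))]
s [([12, 10, 11, 10, 82], array([281.8, 184.6]))]
```

View pics/z3.png

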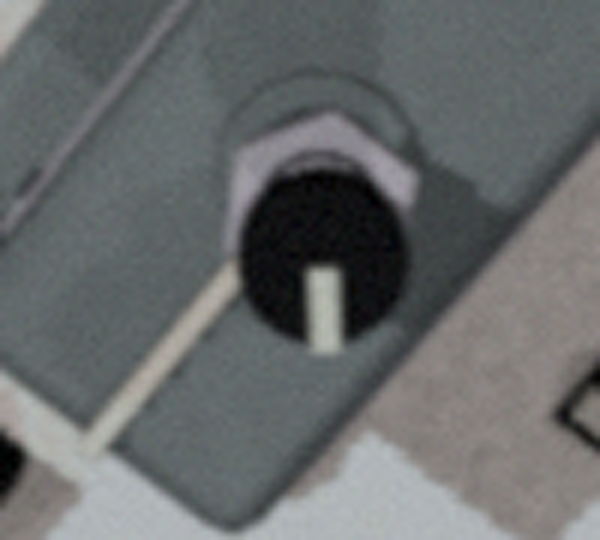

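```bash
python3 - <<'E'
from h import *
W=load('w1');T=load('top0');S=load('side0')
p=lambda x,y:(230+(x+.5)/6-.5,150+(y+.5)/6-.5)
c=onz(W,*p(324,262),.2175);print('knobtop',c)
c2=onz(T,245+300/7-.45,215+173/7-.45,.2175);print('top',c2)
print('3view centre',tri([(W,*p(324,262)),(T,245+300/7-.45,215+173/7-.45)]))
li=onz(W,*p(323,268),.2205);lo=onz(W,*p(326,350),.2205);la=np.arctan2(*(lo-li)[[1,0]]);print('line',li,lo,la)
a=onz(W,*p(232,270),.147);b=onz(W,*p(95,450),.147);ra=np.arctan2(*(b-a)[[1,0]]);print('rib',a,b,ra,'stop',(ra-la+np.pi)%(2*np.pi)-np.pi)
# rib line passes axis?
d=(b-a)[:2]/np.linalg.norm((b-a)[:2]);e=c[:2]-a[:2];print('axis off rib',d[0]*e[1]-d[1]*e[0])
for z in(.181,.183,.185):
  N=[onz(W,*p(*q),z) for q in((228,235),(236,160),(333,112),(418,185))]
  for i in range(3):
    e=(N[i+1]-N[i])[:2];print(z,'edge len',np.linalg.norm(e).round(4),'ang mod60',np.degrees(np.arctan2(e[1],e[0]))%60)
  # circle centre fit
  A=np.array([[2*n[0],2*n[1],1] for n in N]);s=np.linalg.lstsq(A,[n[0]**2+n[1]**2 for n in N],rcond=None)[0];print('cen',s[:2],np.sqrt(s[2]+s[0]**2+s[1]**2))
E
```

```text
knobtop [0.49601902 0.02928236 0.2175    ]
top [0.49547629 0.02772156 0.2175    ]
3view centre (array([0.4952543 , 0.02831609, 0.21289116]), [np.float64(0.0005463067498092884), np.float64(0.0005463067498093525)])
line [0.49581111 0.02938718 0.2205    ] [0.48452317 0.0241367  0.2205    ] -2.7062195806137086
rib [0.47207198 0.03713936 0.147     ] [0.42833139 0.04822222 0.147     ] 2.893438126074051 stop -0.6835276004918267
axis off rib 0.001734561667023302
0.181 edge len 0.0128 ang mod60 16.063394805134823
0.181 edge len 0.0179 ang mod60 19.146219198255814
0.181 edge len 0.0187 ang mod60 12.06434075634398
cen [0.49605313 0.02922729] 0.016388426961120472
0.183 edge len 0.0127 ang mod60 16.063394805134852
0.183 edge len 0.0177 ang mod60 19.146219198255928
0.183 edge len 0.0185 ang mod60 12.064340756344123
cen [0.49644524 0.02941396] 0.016274707497391155
0.185 edge len 0.0126 ang mod60 16.06339480513478
0.185 edge len 0.0176 ang mod60 19.1462191982559
0.185 edge len 0.0184 ang mod60 12.064340756343967
cen [0.49683735 0.02960063] 0.016160988033656423
```

```bash
cat >> h.py <<'E'
def tilt(o=None):
    o=o or ctrl.get_obs(); R=Ro.from_rotvec(o['tool_rot']).as_matrix()
    d=R.T@np.array([0,0,-1]); return np.cross([0,0,1],d)
E
python3 - <<'E'
from h import *
st();print(delta([.4955,.0287,.201]),tilt())
E
```

```text
t 1.82 pos [0.4803 0.0261 0.3369] yawy -1.1792 zax [-0.0017  0.0059 -1.    ] q [-0.104 -0.336  1.809  0.006  1.672  1.076] F [ 0.3 -0.1 -0.3] T [-0.068 -0.016 -0.026] open 0.0857
[ 1.49895339  0.42203897 13.58721141] [-0.00613737 -0.0007179   0.        ]
```

Call:
send_rows(series=[{"tx":1.5,"ty":0.4,"tz":2,"wx":-0.006,"wy":0,"wz":0,"jaw":0},{"tx":0,"ty":0,"tz":4,"wx":0,"wy":0,"wz":0,"jaw":0},{"tx":0,"ty":0,"tz":3,"wx":0,"wy":0,"wz":0,"jaw":0},{"tx":0,"ty":0,"tz":0,"wx":0,"wy":0,"wz":0,"jaw":0}])

```text
t: 2.33
tool_pos: [0.4949, 0.0216, 0.2438]
tool_rot: [3.082, 0.598, -0.001]
contact_force: [-0.6, -0.4, -0.5]
opening: 0.0859
```

```bash
python3 - <<'E'
from h import *
st();snap('wrist','w2');print(delta([.4955,.0287,.201]),tilt())
a=load('w2')['im'];cv2.imwrite('pics/z4.png',cv2.resize(a[150:350,180:380,::-1],None,fx=3,fy=3,interpolation=cv2.INTER_CUBIC))
E
```

```text
t 2.33 pos [0.4949 0.0216 0.2438] yawy -1.1876 zax [-4.0e-04 -2.5e-03 -1.0e+00] q [-0.105 -0.266  1.905 -0.003  1.503  1.082] F [-0.58 -0.37 -0.51] T [ 0.021 -0.03  -0.005] open 0.0859
[ 0.23107495 -0.69317547  4.46647977] [ 0.00365717 -0.00145706  0.        ]
```

View pics/z4.png

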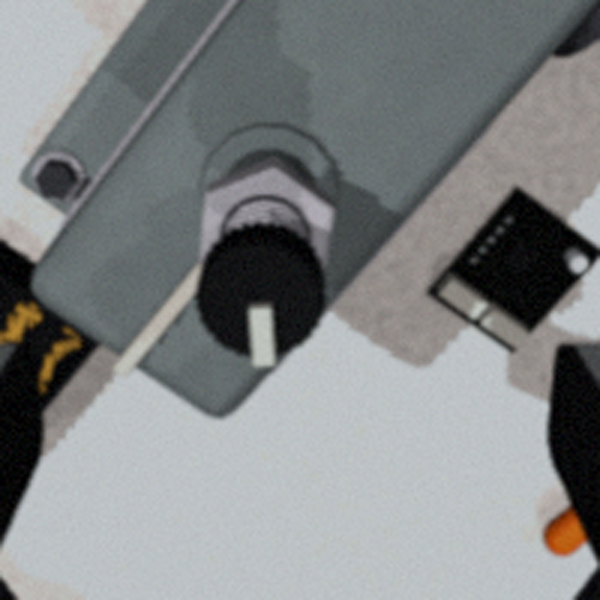

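```bash
python3 - <<'E'
from h import *
V=load('w2');W=load('w1');T=load('top0')
p=lambda x,y:(180+(x+.5)/3-.5,150+(y+.5)/3-.5)
u=p(261,298)
print(onz(V,*u,.2175))
print(tri([(V,*u),(W,230+324.5/6-.5,150+262.5/6-.5)]))
print(tri([(V,*u),(W,230+324.5/6-.5,150+262.5/6-.5),(T,245+300.5/7-.5,215+173.5/7-.5)]))
print('rowscale', onz(V,*p(261,357),.2175)-onz(V,*u,.2175))
for z in (.181,.183):
  N=[onz(V,*p(*q),z) for q in((203,193),(271,166),(334,206))]
  for i in range(2):
    e=(N[i+1]-N[i])[:2];print(z,np.linalg.norm(e).round(4),np.degrees(np.arctan2(e[1],e[0]))%60)
print(delta([.4955,.0287,.201]))
E
```

```text
[0.49654606 0.02948133 0.2175    ]
(array([0.49546383, 0.02908555, 0.21506082]), [np.float64(6.355714410515109e-05), np.float64(6.355714410514255e-05)])
(array([0.49521585, 0.02855742, 0.2139094 ]), [np.float64(0.0005097452334963992), np.float64(0.00034025397576444445), np.float64(0.000822531179363911)])
rowscale [-0.01211105 -0.00472658  0.        ]
0.181 0.0172 14.40136520629089
0.181 0.0176 18.368700559524584
0.183 0.017 14.401365206290642
0.183 0.0174 18.368700559524797
[ 0.23107495 -0.69317547  4.46647977]
```

Call:
send_rows(series=[{"tx":0.28,"ty":-0.72,"tz":0,"wx":0.003,"wy":0,"wz":0,"jaw":0},{"tx":0,"ty":0,"tz":2.5,"wx":0,"wy":0,"wz":0,"jaw":0},{"tx":0,"ty":0,"tz":1.5,"wx":0,"wy":0,"wz":0,"jaw":0},{"tx":0,"ty":0,"tz":0,"wx":0,"wy":0,"wz":0,"jaw":0}])

```text
t: 2.88
tool_pos: [0.4991, 0.0286, 0.2118]
tool_rot: [3.082, 0.594, 0.019]
contact_force: [-0.3, -0.3, -0.0]
opening: 0.0851
```

```bash
python3 - <<'E'
from h import *
st();print(delta([.496,.0291,.201]),tilt())
E
```

```text
t 2.88 pos [0.4991 0.0286 0.2118] yawy -1.1897 zax [ 1.260e-02 -7.000e-04 -9.999e-01] q [-0.092 -0.242  1.939  0.     1.432  1.098] F [-0.33 -0.28 -0.03] T [-0.05   0.014 -0.005] open 0.0851
[-0.28088184 -0.16890441  1.07623063] [ 0.00533777 -0.01138318  0.        ]
```

Call:
send_rows(series=[{"tx":-0.28,"ty":-0.15,"tz":0.5,"wx":0.005,"wy":-0.011,"wz":0,"jaw":0},{"tx":0,"ty":0,"tz":0.5,"wx":0,"wy":0,"wz":0,"jaw":0},{"tx":0,"ty":0,"tz":0,"wx":0,"wy":0,"wz":0,"jaw":0.3}])

```text
t: 3.25
tool_pos: [0.497, 0.029, 0.2036]
tool_rot: [3.084, 0.595, 0.005]
contact_force: [0.3, -0.2, 1.0]
opening: 0.0698
```

```bash
python3 - <<'E'
from h import *
st();print(delta([.496,.0291,.201]),tilt())
E
```

```text
t 3.25 pos [0.497  0.029  0.2036] yawy -1.1895 zax [ 3.2e-03 -4.0e-04 -1.0e+00] q [-0.091 -0.234  1.946 -0.     1.426  1.098] F [ 0.33 -0.18  1.  ] T [ 0.041 -0.007  0.026] open 0.0698
[-0.08901219 -0.04533935  0.25979683] [ 0.001564   -0.00284888  0.        ]
```

Now close on the knob.

Call:
send_rows(series=[{"tx":-0.09,"ty":-0.05,"tz":0.2,"wx":0,"wy":-0.003,"wz":0,"jaw":0.5},{"tx":0,"ty":0,"tz":0,"wx":0,"wy":0,"wz":0,"jaw":0.8},{"tx":0,"ty":0,"tz":0,"wx":0,"wy":0,"wz":0,"jaw":0.8},{"tx":0,"ty":0,"tz":0,"wx":0,"wy":0,"wz":0,"jaw":0.8}], squeeze=50)

```text
t: 3.75
tool_pos: [0.496, 0.0295, 0.2022]
tool_rot: [3.084, 0.595, 0.001]
contact_force: [0.1, 0.2, 0.0]
opening: 0.0234
```

```bash
python3 - <<'E'
from h import *
st();print(delta([.496,.0291,.201]),tilt());snap('wrist','w3')
E
```

```text
t 3.75 pos [0.496  0.0295 0.2022] yawy -1.1894 zax [ 6.e-04 -7.e-04 -1.e+00] q [-9.000e-02 -2.340e-01  1.948e+00 -1.000e-03  1.426e+00  1.099e+00] F [0.1  0.21 0.04] T [ 0.066  0.046 -0.004] open 0.0234
[-0.01554764  0.04129329  0.12011855] [ 0.00083739 -0.00027977  0.        ]
```

View pics/w3.png

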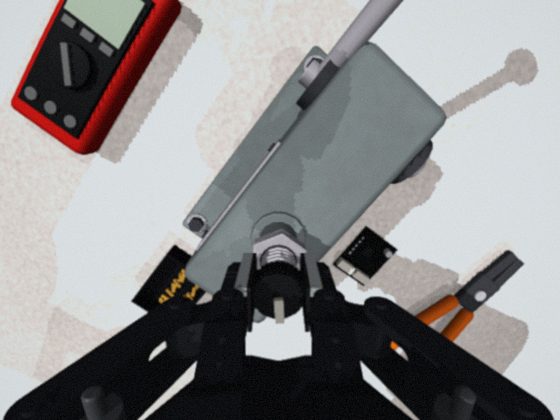

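The pads stand around the knob, centred at (278,275), with the line pointing down at (279,310). One hold row to confirm contact.

Call:
send_rows(series=[{"tx":0,"ty":0,"tz":0,"wx":0,"wy":0,"wz":0,"jaw":0.8}])

```text
t: 3.92
tool_pos: [0.496, 0.0296, 0.2022]
tool_rot: [3.084, 0.595, 0.001]
contact_force: [-0.7, 0.7, 0.4]
opening: 0.023
```

```bash
python3 - <<'E'
from h import *
st()
E
```

```text
t 3.92 pos [0.496  0.0296 0.2022] yawy -1.1894 zax [ 7.e-04 -6.e-04 -1.e+00] q [-9.000e-02 -2.340e-01  1.948e+00 -1.000e-03  1.426e+00  1.099e+00] F [-0.7   0.68  0.45] T [ 0.087  0.132 -0.021] open 0.023
```

Call:
send_rows(series=[{"tx":0,"ty":0,"tz":0.01,"wx":0,"wy":0,"wz":0.12,"jaw":0.8},{"tx":0,"ty":0,"tz":0.01,"wx":0,"wy":0,"wz":0.12,"jaw":0.8},{"tx":0,"ty":0,"tz":0.01,"wx":0,"wy":0,"wz":0.12,"jaw":0.8}])

```text
t: 4.3
tool_pos: [0.4961, 0.0292, 0.202]
tool_rot: [3.14, 0.018, 0.001]
contact_force: [-1.6, 0.6, 1.6]
opening: 0.0226
```

```bash
python3 - <<'E'
from h import *
st();print(delta([.496,.0295,.202]),tilt())
E
```

```text
t 4.3 pos [0.4961 0.0292 0.202 ] yawy -1.559 zax [ 9.0e-04 -1.7e-03 -1.0e+00] q [-0.09  -0.233  1.948 -0.002  1.426  1.469] F [-1.62  0.65  1.55] T [0.138 0.074 0.207] open 0.0226
[-8.49148447e-03 -2.84059694e-02 -7.07470649e-07] [ 0.00175042 -0.00086392  0.        ]
```

Call:
send_rows(series=[{"tx":0,"ty":0,"tz":0.01,"wx":0,"wy":0,"wz":0.12,"jaw":0.8},{"tx":0,"ty":0,"tz":0.01,"wx":0,"wy":0,"wz":0.12,"jaw":0.8},{"tx":0,"ty":0,"tz":0,"wx":0,"wy":0,"wz":0.06,"jaw":0.8},{"tx":0,"ty":0,"tz":0,"wx":0,"wy":0,"wz":0,"jaw":0.8}])

```text
t: 4.8
tool_pos: [0.496, 0.0289, 0.2018]
tool_rot: [3.105, -0.464, 0.002]
contact_force: [-1.8, 0.3, 0.4]
opening: 0.023
```

```bash
python3 - <<'E'
from h import *
st();snap('top','t4');im=snap('wrist','w4')[0]
cv2.imwrite('pics/z5.png',cv2.resize(im[180:380,180:380,::-1],None,fx=3,fy=3,interpolation=cv2.INTER_CUBIC))
E
```

```text
t 4.8 pos [0.496  0.0289 0.2018] yawy -1.8673 zax [ 7.0e-04 -2.6e-03 -1.0e+00] q [-0.09  -0.233  1.949 -0.003  1.425  1.777] F [-1.79  0.31  0.43] T [0.166 0.059 0.09 ] open 0.023
```

View pics/z5.png

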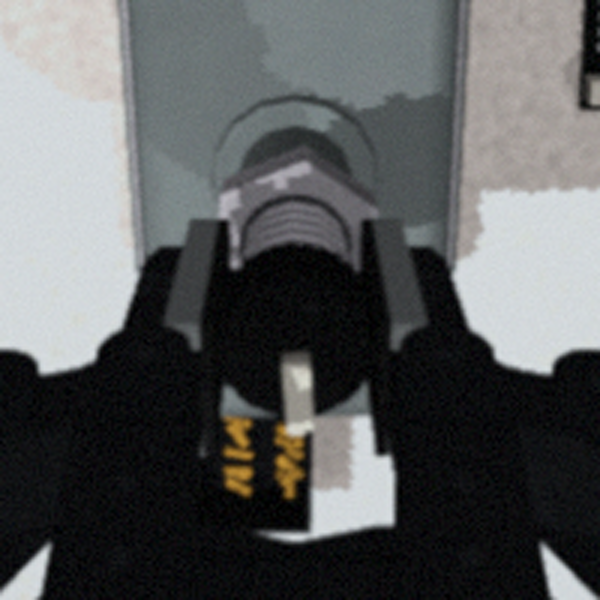

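Call:
send_rows(series=[{"tx":0,"ty":0,"tz":0,"wx":0,"wy":0,"wz":0,"jaw":0.2},{"tx":0,"ty":0,"tz":0,"wx":0,"wy":0,"wz":0,"jaw":0},{"tx":0,"ty":0,"tz":-4,"wx":0,"wy":0,"wz":0,"jaw":0},{"tx":0,"ty":0,"tz":-5,"wx":0,"wy":0,"wz":0,"jaw":0},{"tx":0,"ty":0,"tz":0,"wx":0,"wy":0,"wz":0,"jaw":0}])

```text
t: 5.52
tool_pos: [0.4958, 0.0286, 0.2934]
tool_rot: [3.104, -0.462, 0.0]
contact_force: [0.3, 0.7, 0.0]
opening: 0.0854
```

```bash
python3 - <<'E'
from h import *
st();print(delta([.496,.0291,.28]));im=snap('wrist','w5')[0]
cv2.imwrite('pics/z6.png',cv2.resize(im[150:300,210:350,::-1],None,fx=4,fy=4,interpolation=cv2.INTER_CUBIC))
E
```

```text
t 5.53 pos [0.4958 0.0286 0.2934] yawy -1.8662 zax [-3.0e-04 -3.8e-03 -1.0e+00] q [-0.09  -0.286  1.84  -0.004  1.588  1.776] F [0.28 0.7  0.02] T [ 0.025 -0.053  0.054] open 0.0854
[-3.92080136e-04 -5.68345619e-02  1.33500781e+00]
```

View pics/z6.png

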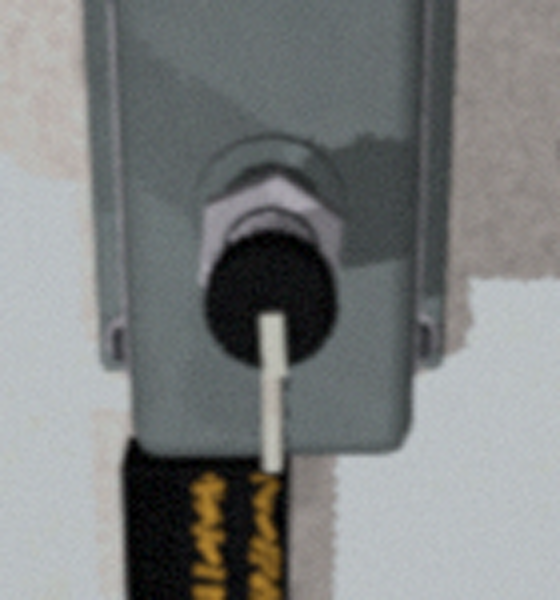

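The line (x≈268–276, y 315–375) now runs nearly in line with the rib (x≈271, y 380–470). I'll measure both angles with masks.

```bash
cat > ang.py <<'E'
from h import *
def rows(I,x0,x1,y0,y1,thr):
    g=I['im'].astype(float).min(2); out=[]
    for y in range(y0,y1):
        r=g[y,x0:x1]; w=np.clip(r-thr,0,None)
        if w.sum()>0: out.append((x0+(w*np.arange(x1-x0)).sum()/w.sum(),y))
    return np.array(out)
def angle(I,P,z):
    X=np.array([onz(I,u,v,z)[:2] for u,v in P]); l=cv2.fitLine(X.astype(np.float32),cv2.DIST_HUBER,0,1e-4,1e-4).ravel()
    d=X[-1]-X[0]; s=np.sign(d@l[:2]); return np.arctan2(s*l[1],s*l[0]),X.mean(0),np.linalg.norm(d)
E
python3 - <<'E'
from ang import *
I=load('w5')
L=rows(I,270,288,230,243,110);B=rows(I,270,286,247,262,125)
print(L.round(1).tolist(),B.round(1).tolist())
la,lm,ll=angle(I,L,.2205);ra,rm,rl=angle(I,B,.147)
c=(210+(271.5)/4-.5,150+(300.5)/4-.5);C=onz(I,*c,.2175)
print(la,ll,ra,rl,'stop',(ra-la+np.pi)%(2*np.pi)-np.pi,C)
for n,a,m in(('l',la,lm),('r',ra,rm)): print(n,'offset of axis', np.cross([np.cos(a),np.sin(a)],C[:2]-m), 'axis->mean dir',np.arctan2(*(m-C[:2])[::-1]))
# press edges angle
E
```

```text
[[277.4, 230.0], [277.5, 231.0], [277.6, 232.0], [277.6, 233.0], [277.6, 234.0], [277.6, 235.0], [277.7, 236.0], [277.8, 237.0], [277.9, 238.0], [278.0, 239.0], [278.1, 240.0], [278.3, 241.0], [278.3, 242.0]] [[277.2, 247.0], [277.3, 248.0], [277.2, 249.0], [277.3, 250.0], [277.2, 251.0], [277.3, 252.0], [277.4, 253.0], [277.4, 254.0], [277.4, 255.0], [277.4, 256.0], [277.3, 257.0], [277.3, 258.0], [277.4, 259.0], [277.4, 260.0], [277.5, 261.0]]
2.909492103945859 0.009739502132875865 2.862903928660352 0.016072227753187982 stop -0.046588175285507294 [0.4973785 0.0288909 0.2175   ]
l offset of axis 0.00019112332979217086 axis->mean dir 2.885644202264154
r offset of axis 0.0008968758370651239 axis->mean dir 2.847551943350749<stdin>:8: DeprecationWarning: Arrays of 2-dimensional vectors are deprecated. Use arrays of 3-dimensional vectors instead. (deprecated in NumPy 2.0)
```

```bash
python3 - <<'E'
from ang import *
I=load('w5')
g=cv2.GaussianBlur(cv2.cvtColor(I['im'],cv2.COLOR_RGB2GRAY),(3,3),0).astype(int)
for y in (175,200,225,245): print(y,g[y,225:250].tolist(),g[y,300:325].tolist())
p=lambda x,y:(210+(x+.5)/4-.5,150+(y+.5)/4-.5)
for (a,b) in (((125,40),(133,430)),((420,40),(411,430))):
    A=onz(I,*p(*a),.142);B=onz(I,*p(*b),.142);print(np.arctan2(*(B-A)[[1,0]]),A,B)
# bolt heads / base edges on z~? long rails
for (a,b) in (((85,20),(103,360)),((460,20),(437,360))):
    for z in (.02,.03):
      A=onz(I,*p(*a),z);B=onz(I,*p(*b),z);print(z,np.arctan2(*(B-A)[[1,0]]))
E
```

```text
175 [181, 181, 181, 183, 182, 173, 149, 118, 99, 95, 96, 99, 108, 113, 105, 93, 91, 93, 93, 95, 97, 98, 98, 98, 98] [106, 106, 106, 106, 106, 107, 106, 104, 102, 98, 92, 85, 77, 69, 66, 74, 83, 79, 72, 69, 68, 69, 81, 108, 130]
200 [190, 190, 188, 188, 188, 187, 180, 158, 127, 105, 98, 99, 102, 109, 114, 108, 99, 97, 101, 105, 108, 110, 112, 111, 109] [71, 72, 73, 73, 71, 70, 71, 70, 68, 67, 66, 63, 60, 61, 70, 79, 81, 75, 69, 67, 67, 79, 104, 128, 139]
225 [189, 189, 190, 189, 188, 186, 184, 180, 166, 141, 120, 114, 114, 115, 118, 122, 115, 101, 97, 102, 105, 107, 109, 111, 111] [110, 109, 109, 109, 108, 108, 107, 105, 99, 93, 84, 75, 69, 74, 87, 97, 100, 102, 101, 97, 95, 109, 128, 136, 138]
245 [190, 191, 191, 190, 189, 189, 189, 189, 190, 189, 189, 189, 189, 189, 189, 187, 173, 141, 109, 97, 98, 102, 104, 107, 107] [109, 108, 108, 108, 108, 107, 105, 102, 94, 87, 79, 74, 92, 136, 173, 188, 190, 189, 190, 191, 191, 190, 190, 190, 190]
2.830056242080921 [0.54455308 0.05105827 0.142     ] [0.44633447 0.08268686 0.142     ]
2.8616751676845062 [ 0.5239957  -0.01668351  0.142     ] [0.42474183 0.0118485  0.142     ]
0.02 2.853281851088283
0.03 2.853281851088283
0.02 2.8261210564430566
0.03 2.8261210564430566
```

Call:
send_rows(series=[{"tx":-4,"ty":-0.06,"tz":2,"wx":0.003,"wy":0,"wz":0,"jaw":0},{"tx":0,"ty":0,"tz":2,"wx":0,"wy":0,"wz":0,"jaw":0},{"tx":0,"ty":0,"tz":0,"wx":0,"wy":0,"wz":0,"jaw":0}])

```text
t: 5.95
tool_pos: [0.4546, 0.0408, 0.2456]
tool_rot: [3.106, -0.462, -0.014]
contact_force: [-0.3, 0.1, 0.2]
opening: 0.0854
```

```bash
python3 - <<'E'
from h import *
st();im=snap('wrist','w6')[0]
cv2.imwrite('pics/z7.png',cv2.resize(im[90:270,200:360,::-1],None,fx=4,fy=4,interpolation=cv2.INTER_CUBIC)[:600])
E
```

```text
t 5.95 pos [0.4546 0.0408 0.2456] yawy -1.8664 zax [-8.9e-03 -5.0e-04 -1.0e+00] q [-7.300e-02 -3.650e-01  1.980e+00 -1.000e-03  1.536e+00  1.793e+00] F [-0.28  0.1   0.22] T [0.007 0.009 0.059] open 0.0854
```

View pics/z7.png

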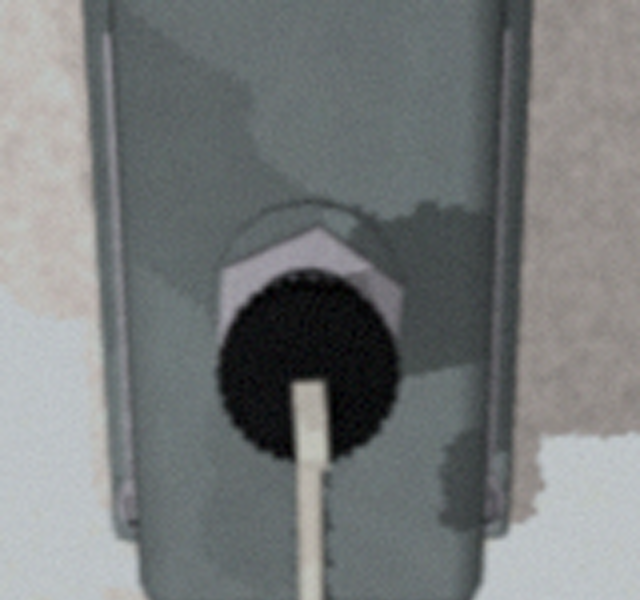

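```bash
python3 - <<'E'
from ang import *
I=load('w6')
for thr in (110,140):
  L=rows(I,268,288,188,204,thr);B=rows(I,268,288,211,240,thr)
  la,lm,ll=angle(I,L,.2205);ra,rm,rl=angle(I,B,.147)
  print(thr,L[[0,-1]],B[[0,-1]],la,ll,ra,rl,'stop',(ra-la+np.pi)%(2*np.pi)-np.pi)
C=onz(I,200+309.5/4-.5,90+372/4-.5,.2175);print(C, np.arctan2(*(lm-C[:2])[::-1]),np.arctan2(*(rm-C[:2])[::-1]))
p=lambda x,y:(200+(x+.5)/4-.5,90+(y+.5)/4-.5)
for (a,b) in (((222,270),(318,228)),((318,228),(403,291))):
    A=onz(I,*p(*a),.1815);B=onz(I,*p(*b),.1815);e=B-A;print('nut',np.linalg.norm(e),np.degrees(np.arctan2(e[1],e[0]))%60)
for (a,b) in (((111,40),(141,570)),((505,40),(482,570))):
    A=onz(I,*p(*a),.142);B=onz(I,*p(*b),.142);print(np.arctan2(*(B-A)[[1,0]]))
E
```

```text
110 [[276.66564417 188.        ]
 [277.62909836 203.        ]] [[276.64630225 211.        ]
 [277.0060241  239.        ]] 2.911542776519074 0.00854823927139473 2.8579300441487945 0.025000448638298648 stop -0.053612732370279303
140 [[276.45378151 188.        ]
 [277.60852713 203.        ]] [[276.7480315  211.        ]
 [277.07096774 239.        ]] 2.9085887499793097 0.008555310578260129 2.8590005128725897 0.02500014761925797 stop -0.04958823710672
[0.49657924 0.02920911 0.2175    ] 2.8720378233623856 2.845704816440119
nut 0.01724998395712584 36.40912210114735
nut 0.017483167623145578 37.04590790950948
2.856249550787864
2.849414544734626
```

```bash
python3 - <<'E'
from h import *
st();print(delta([.4962,.0291,.245]),delta([.4962,.0291,.202]),tilt())
E
```

```text
t 6.0 pos [0.4552 0.0408 0.2467] yawy -1.8664 zax [-7.5e-03 -5.0e-04 -1.0e+00] q [-7.300e-02 -3.660e-01  1.978e+00 -1.000e-03  1.537e+00  1.793e+00] F [ 0.42  0.82 -0.03] T [ 0.008 -0.022 -0.062] open 0.0851
[ 4.26940098 -0.07511201  0.13848426] [ 4.2996929  -0.08663621  4.43836212] [ 0.00268005  0.00704463 -0.        ]
```

Call:
send_rows(series=[{"tx":4.27,"ty":-0.08,"tz":0,"wx":0.003,"wy":0.007,"wz":0,"jaw":0},{"tx":0,"ty":0,"tz":0,"wx":0,"wy":0,"wz":0,"jaw":0}])

```text
t: 6.25
tool_pos: [0.4983, 0.0285, 0.2467]
tool_rot: [-3.107, 0.463, -0.001]
contact_force: [0.7, 0.3, -0.1]
opening: 0.0856
```

```bash
python3 - <<'E'
from h import *
st();print(delta([.4962,.0291,.202]),tilt())
E
```

```text
t 6.25 pos [0.4983 0.0285 0.2467] yawy -1.8665 zax [ 6.e-04  3.e-04 -1.e+00] q [-0.092 -0.259  1.894  0.     1.505  1.774] F [ 0.73  0.27 -0.07] T [-0.006  0.009  0.022] open 0.0856
[-0.21734917  0.00836474  4.46936525] [-0.00040761 -0.00047535  0.        ]
```

Call:
send_rows(series=[{"tx":-0.2,"ty":0,"tz":2.4,"wx":0,"wy":0,"wz":0,"jaw":0},{"tx":0,"ty":0,"tz":1.8,"wx":0,"wy":0,"wz":0,"jaw":0.3},{"tx":0,"ty":0,"tz":0,"wx":0,"wy":0,"wz":0,"jaw":0.5}])

```text
t: 6.62
tool_pos: [0.4975, 0.0289, 0.205]
tool_rot: [-3.107, 0.464, -0.003]
contact_force: [-1.2, -0.0, 0.2]
opening: 0.0514
```

```bash
python3 - <<'E'
from h import *
st();print(delta([.4962,.0291,.202]),tilt())
E
```

```text
t 6.62 pos [0.4975 0.0289 0.205 ] yawy -1.8671 zax [ 1.8e-03  3.0e-04 -1.0e+00] q [-0.092 -0.233  1.943  0.     1.43   1.775] F [-1.21 -0.    0.21] T [-0.033  0.039  0.023] open 0.0514
[-0.12756073  0.0176403   0.29791739] [-0.00077451 -0.00161249  0.        ]
```

Call:
send_rows(series=[{"tx":-0.13,"ty":0.02,"tz":0.25,"wx":0,"wy":-0.002,"wz":0,"jaw":0.8},{"tx":0,"ty":0,"tz":0,"wx":0,"wy":0,"wz":0,"jaw":0.8},{"tx":0,"ty":0,"tz":0,"wx":0,"wy":0,"wz":0,"jaw":0.8},{"tx":0,"ty":0,"tz":0,"wx":0,"wy":0,"wz":0,"jaw":0.8}])

```text
t: 7.12
tool_pos: [0.4961, 0.0289, 0.2032]
tool_rot: [-3.107, 0.463, -0.001]
contact_force: [0.7, -0.5, -2.3]
opening: 0.0232
```

```bash
python3 - <<'E'
from h import *
st()
E
```

```text
t 7.12 pos [0.4961 0.0289 0.2032] yawy -1.8669 zax [ 7.e-04  1.e-04 -1.e+00] q [-0.092 -0.235  1.947  0.     1.428  1.775] F [ 0.74 -0.48 -2.31] T [-0.097 -0.063  0.034] open 0.0232
```

Call:
send_rows(series=[{"tx":0,"ty":0,"tz":0,"wx":0,"wy":0,"wz":0.055,"jaw":0.8},{"tx":0,"ty":0,"tz":0,"wx":0,"wy":0,"wz":0,"jaw":0.8}])

```text
t: 7.38
tool_pos: [0.496, 0.0289, 0.2032]
tool_rot: [3.093, -0.549, 0.001]
contact_force: [0.8, 0.1, -3.5]
opening: 0.023
```

```bash
python3 - <<'E'
from h import *
st()
E
```

```text
t 7.38 pos [0.496  0.0289 0.2032] yawy -1.9222 zax [ 8.e-04 -2.e-04 -1.e+00] q [-0.092 -0.235  1.947 -0.     1.428  1.831] F [ 0.8   0.06 -3.48] T [-0.126 -0.025  0.08 ] open 0.023
```

Release and go back to the good viewing pose.

Call:
send_rows(series=[{"tx":0,"ty":0,"tz":0,"wx":0,"wy":0,"wz":0,"jaw":0.2},{"tx":0,"ty":0,"tz":0,"wx":0,"wy":0,"wz":0,"jaw":0},{"tx":0,"ty":0,"tz":-4.5,"wx":0,"wy":0,"wz":-0.06,"jaw":0},{"tx":-4,"ty":0,"tz":0,"wx":0,"wy":0,"wz":0,"jaw":0},{"tx":0,"ty":0,"tz":0,"wx":0,"wy":0,"wz":0,"jaw":0}])

```text
t: 8.0
tool_pos: [0.4579, 0.0408, 0.2519]
tool_rot: [-3.108, 0.45, -0.007]
contact_force: [0.6, -0.6, 0.2]
opening: 0.0851
```

```bash
python3 - <<'E'
from ang import *
st();im=snap('wrist','w7')[0]
cv2.imwrite('pics/z8.png',cv2.resize(im[90:270,200:360,::-1],None,fx=4,fy=4,interpolation=cv2.INTER_CUBIC)[:600])
E
```

```text
t 8.0 pos [0.4579 0.0408 0.2519] yawy -1.8586 zax [ 0.0044  0.001  -1.    ] q [-7.400e-02 -3.700e-01  1.972e+00  1.000e-03  1.534e+00  1.785e+00] F [ 0.64 -0.59  0.24] T [ 0.055 -0.068  0.012] open 0.0851
```

View pics/z8.png

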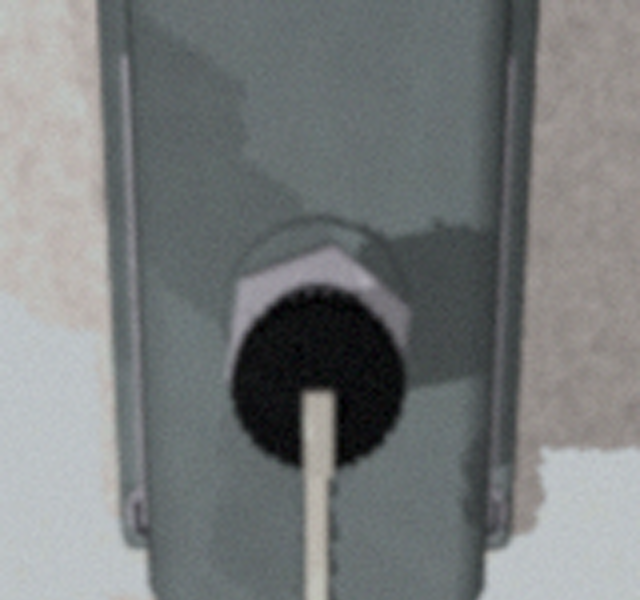

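The line (318,395→318,475) and the rib (316,480→316,600) now look parallel. I'll measure them.

```bash
python3 - <<'E'
from ang import *
I=load('w7')
for thr in (110,140):
  L=rows(I,270,290,190,207,thr);B=rows(I,270,290,213,240,thr)
  la,lm,ll=angle(I,L,.2205);ra,rm,rl=angle(I,B,.147)
  print(thr,L[[0,-1]].tolist(),B[[0,-1]].tolist(),la,ll,ra,rl,'stop',(ra-la+np.pi)%(2*np.pi)-np.pi)
p=lambda x,y:(200+(x+.5)/4-.5,90+(y+.5)/4-.5)
C=onz(I,*p(319,376),.2175);print(C)
for (a,b) in (((239,280),(332,244)),((332,244),(412,308)),((239,280),(231,340))):
    A=onz(I,*p(*a),.1815);B=onz(I,*p(*b),.1815);e=B-A;print('nut',np.linalg.norm(e),np.degrees(np.arctan2(e[1],e[0]))%60)
E
```

```text
110 [[279.16262975778545, 190.0], [279.1050847457627, 206.0]] [[278.58188153310107, 213.0], [278.5407854984894, 239.0]] 2.863933738976738 0.009514594429410357 2.8568133056536977 0.02378529865202532 stop -0.007120433323040132
140 [[279.1458333333333, 190.0], [279.00970873786406, 206.0]] [[278.6216216216216, 213.0], [278.57236842105266, 239.0]] 2.8617410942236083 0.009514846476480066 2.8595779370605676 0.023785303656905087 stop -0.0021631571630407187
[0.49795396 0.02877998 0.2175    ]
nut 0.017049927373320273 34.52331061539755
nut 0.01762836137306647 35.41821311968823
nut 0.010512730121975834 34.92882566670926
```

Call:
send_rows(series=[{"tx":1.9,"ty":0,"tz":-1,"wx":0,"wy":0,"wz":-0.184,"jaw":0},{"tx":1.9,"ty":0,"tz":-1,"wx":0,"wy":0,"wz":-0.184,"jaw":0},{"tx":0,"ty":0,"tz":0,"wx":0,"wy":0,"wz":-0.184,"jaw":0},{"tx":0,"ty":0,"tz":0,"wx":0,"wy":0,"wz":-0.184,"jaw":0},{"tx":0,"ty":0,"tz":0,"wx":0,"wy":0,"wz":-0.184,"jaw":0}])

```text
t: 8.68
tool_pos: [0.5025, 0.0316, 0.2762]
tool_rot: [2.972, 1.004, 0.019]
contact_force: [0.9, -0.7, -0.6]
opening: 0.0859
```

Call:
send_rows(series=[{"tx":0,"ty":0,"tz":0,"wx":0,"wy":0,"wz":-0.184,"jaw":0},{"tx":0,"ty":0,"tz":0,"wx":0,"wy":0,"wz":-0.184,"jaw":0},{"tx":0,"ty":0,"tz":0,"wx":0,"wy":0,"wz":-0.184,"jaw":0},{"tx":0,"ty":0,"tz":0,"wx":0,"wy":0,"wz":-0.184,"jaw":0},{"tx":0,"ty":0,"tz":0,"wx":0,"wy":0,"wz":-0.184,"jaw":0}])

```text
t: 9.3
tool_pos: [0.5077, 0.03, 0.2774]
tool_rot: [2.192, 2.233, 0.018]
contact_force: [-0.4, -0.8, 0.3]
opening: 0.0851
```

Call:
send_rows(series=[{"tx":0,"ty":0,"tz":0,"wx":0,"wy":0,"wz":-0.184,"jaw":0},{"tx":0,"ty":0,"tz":0,"wx":0,"wy":0,"wz":-0.184,"jaw":0},{"tx":0,"ty":0,"tz":0,"wx":0,"wy":0,"wz":-0.184,"jaw":0},{"tx":0,"ty":0,"tz":0,"wx":0,"wy":0,"wz":-0.184,"jaw":0},{"tx":0,"ty":0,"tz":0,"wx":0,"wy":0,"wz":-0.184,"jaw":0}])

```text
t: 9.93
tool_pos: [0.5129, 0.0285, 0.2785]
tool_rot: [0.945, 2.976, 0.008]
contact_force: [0.1, -0.2, -0.5]
opening: 0.0851
```

Call:
send_rows(series=[{"tx":0,"ty":0,"tz":0,"wx":0,"wy":0,"wz":-0.184,"jaw":0},{"tx":0,"ty":0,"tz":0,"wx":0,"wy":0,"wz":-0.184,"jaw":0},{"tx":0,"ty":0,"tz":0,"wx":0,"wy":0,"wz":-0.184,"jaw":0},{"tx":0,"ty":0,"tz":0,"wx":0,"wy":0,"wz":-0.184,"jaw":0},{"tx":0,"ty":0,"tz":0,"wx":0,"wy":0,"wz":-0.184,"jaw":0}])

```text
t: 10.55
tool_pos: [0.518, 0.0268, 0.2796]
tool_rot: [-0.501, 3.078, -0.008]
contact_force: [0.6, 0.1, 1.1]
opening: 0.0853
```

```bash
python3 - <<'E'
from h import *
st();print(delta([.4962,.029,.26]),tilt(), 'wz to 125deg',yaw()-np.radians(125))
E
```

```text
t 10.55 pos [0.518  0.0268 0.2796] yawy 1.8933 zax [ 0.0235 -0.0011 -0.9997] q [-9.200e-02 -2.400e-01  1.825e+00  1.000e-03  1.533e+00 -1.986e+00] F [0.59 0.11 1.09] T [ 0.014 -0.    -0.001] open 0.0853
[2.04475959 0.91285213 1.90579969] [-0.00849378  0.02195043  0.        ] wz to 125deg -0.2883212712902943
```

Call:
send_rows(series=[{"tx":2.0,"ty":0.9,"tz":0,"wx":-0.008,"wy":0.022,"wz":-0.144,"jaw":0},{"tx":0,"ty":0,"tz":0,"wx":0,"wy":0,"wz":-0.144,"jaw":0},{"tx":0,"ty":0,"tz":0,"wx":0,"wy":0,"wz":0,"jaw":0}])

```text
t: 10.92
tool_pos: [0.4985, 0.0282, 0.2797]
tool_rot: [-0.956, 2.992, -0.004]
contact_force: [0.1, 0.7, -0.6]
opening: 0.0854
```

```bash
python3 - <<'E'
from h import *
st();print(delta([.4962,.029,.26]),tilt(), 'wz to 125deg',yaw()-np.radians(125));im=snap('wrist','w8')[0]
cv2.imwrite('pics/z9.png',cv2.resize(im[150:300,200:360,::-1],None,fx=4,fy=4,interpolation=cv2.INTER_CUBIC)[:600])
E
```

```text
t 10.93 pos [0.4985 0.0282 0.2797] yawy 2.1894 zax [ 0.0013 -0.0024 -1.    ] q [-9.100e-02 -2.750e-01  1.853e+00 -2.000e-03  1.562e+00 -2.281e+00] F [ 0.06  0.71 -0.62] T [-0.045  0.    -0.035] open 0.0854
[0.13975564 0.20431703 1.96904837] [-0.00267526 -0.00036588  0.        ] wz to 125deg 0.007785618306681119
```

View pics/z9.png

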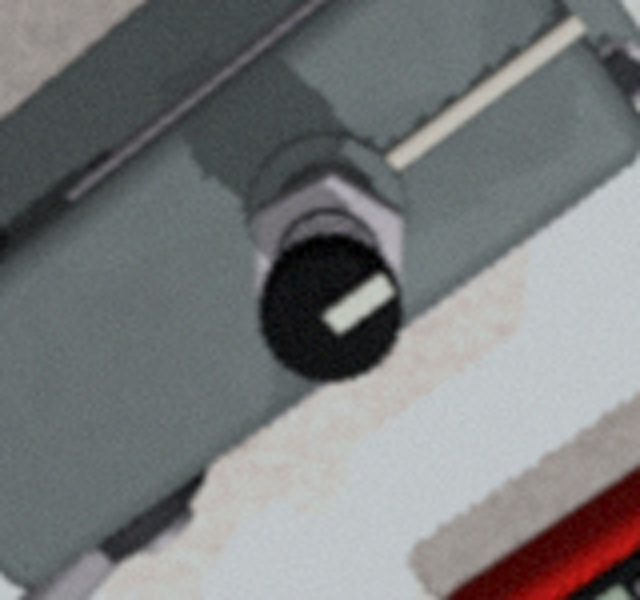

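```bash
python3 - <<'E'
from h import *
f=lambda n,x0,y0,s,x,y:(load(n),x0+(x+.5)/s-.5,y0+(y+.5)/s-.5)
print(tri([f('w5',210,150,4,277,177),f('w6',200,90,4,318,229)]))
print(tri([f('w1',230,150,6,333,112),f('w2',180,150,3,271,166)]))
print(tri([f('w1',230,150,6,418,185),f('w2',180,150,3,334,206)]))
print(tri([f('w1',230,150,6,236,160),f('w2',180,150,3,203,193)]))
A=onz(*f('w8',200,150,4,402,215),.181);B=onz(*f('w8',200,150,4,402,272),.181);e=A-B;print('edge',np.degrees(np.arctan2(e[1],e[0]))%60)
A=onz(*f('w8',200,150,4,330,178),.181);B=onz(*f('w8',200,150,4,402,213),.181);e=A-B;print('edge',np.degrees(np.arctan2(e[1],e[0]))%60,np.linalg.norm(e))
E
```

```text
(array([0.51143817, 0.02321537, 0.18282942]), [np.float64(2.300115848269905e-05), np.float64(2.3001158482715353e-05)])
(array([0.51126581, 0.03393757, 0.17805065]), [np.float64(0.0002843005412479478), np.float64(0.000284300541247941)])
(array([0.50275867, 0.01366208, 0.16160142]), [np.float64(0.00023686520188872872), np.float64(0.00023686520188872015)])
(array([0.49612966, 0.04581556, 0.16972601]), [np.float64(0.0006677509064777743), np.float64(0.0006677509064777683)])
edge 36.80695099754922
edge 39.00495747526604 0.01644308141643068
```

Call:
send_rows(series=[{"tx":0.15,"ty":0.2,"tz":2,"wx":-0.003,"wy":0,"wz":0,"jaw":0},{"tx":0,"ty":0,"tz":2,"wx":0,"wy":0,"wz":0,"jaw":0},{"tx":0,"ty":0,"tz":2,"wx":0,"wy":0,"wz":0,"jaw":0},{"tx":0,"ty":0,"tz":2,"wx":0,"wy":0,"wz":0,"jaw":0},{"tx":0,"ty":0,"tz":0,"wx":0,"wy":0,"wz":0,"jaw":0}])

```text
t: 11.6
tool_pos: [0.4942, 0.0289, 0.1902]
tool_rot: [0.946, -2.989, -0.005]
contact_force: [0.6, 0.4, 0.3]
opening: 0.0853
```

```bash
python3 - <<'E'
from h import *
st();print(delta([.4962,.029,.169]),tilt(), 'wz to 126deg',yaw()-np.radians(126))
E
```

```text
t 11.6 pos [0.4942 0.0289 0.1902] yawy 2.1836 zax [-7.e-03  9.e-04 -1.e+00] q [-0.092 -0.223  1.96   0.     1.412 -2.276] F [0.64 0.4  0.26] T [ 0.045 -0.029  0.038] open 0.0853
[-0.17721297 -0.11957505  2.12317305] [ 0.00474406 -0.00521601  0.        ] wz to 126deg -0.015512289804209267
```

Call:
send_rows(series=[{"tx":-0.18,"ty":-0.12,"tz":1.0,"wx":0.005,"wy":-0.005,"wz":-0.015,"jaw":0.1},{"tx":0,"ty":0,"tz":1.0,"wx":0,"wy":0,"wz":0,"jaw":0.3},{"tx":0,"ty":0,"tz":0,"wx":0,"wy":0,"wz":0,"jaw":0.4}])

```text
t: 11.98
tool_pos: [0.4967, 0.029, 0.1692]
tool_rot: [-0.971, 2.987, -0.001]
contact_force: [1.0, 0.5, 0.7]
opening: 0.0513
```

```bash
python3 - <<'E'
from h import *
st();print(delta([.4962,.029,.169]),tilt(), 'wz to 126deg',yaw()-np.radians(126))
E
```

```text
t 11.97 pos [0.4967 0.029  0.1692] yawy 2.1991 zax [ 1.2e-03 -4.0e-04 -1.0e+00] q [-0.091 -0.203  1.979 -0.     1.364 -2.29 ] F [1.   0.46 0.74] T [-0.012  0.005 -0.028] open 0.0513
[0.04173539 0.03434274 0.01729694] [-0.00106227  0.00072714  0.        ] wz to 126deg 2.4004480979389342e-05
```

Call:
send_rows(series=[{"tx":0.04,"ty":0.03,"tz":0,"wx":0,"wy":0,"wz":0,"jaw":0.75},{"tx":0,"ty":0,"tz":0,"wx":0,"wy":0,"wz":0,"jaw":0.75},{"tx":0,"ty":0,"tz":0,"wx":0,"wy":0,"wz":0,"jaw":0.75},{"tx":0,"ty":0,"tz":0,"wx":0,"wy":0,"wz":0,"jaw":0.75}], squeeze=70)

```text
t: 12.48
tool_pos: [0.4959, 0.0298, 0.17]
tool_rot: [-0.971, 2.987, 0.002]
contact_force: [-0.9, 1.1, -1.7]
opening: 0.0288
```

```bash
python3 - <<'E'
from h import *
st();print(delta([.4962,.029,.169]),tilt(), 'wz to 126deg',yaw()-np.radians(126));snap('wrist','w9')
E
```

```text
t 12.47 pos [0.4959 0.0298 0.17  ] yawy 2.1995 zax [ 5.0e-04  1.2e-03 -1.0e+00] q [-9.100e-02 -2.050e-01  1.980e+00  1.000e-03  1.367e+00 -2.290e+00] F [-0.94  1.07 -1.69] T [0.161 0.15  0.042] open 0.0288
[ 0.02050114 -0.08317149  0.1047742 ] [ 0.00067734  0.00115077 -0.        ] wz to 126deg 0.0003578870303799775
```

View pics/w9.png

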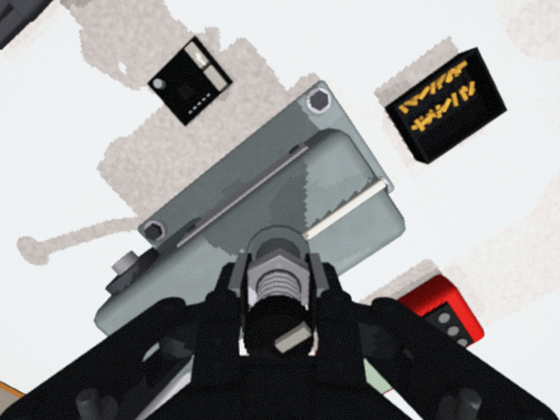

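The pads hold the nut's flats at opening 28.8 mm. I'll run it down.

Call:
send_rows(series=[{"tx":0,"ty":0,"tz":0.01,"wx":0,"wy":0,"wz":0.15,"jaw":0.75},{"tx":0,"ty":0,"tz":0.01,"wx":0,"wy":0,"wz":0.15,"jaw":0.75},{"tx":0,"ty":0,"tz":0.01,"wx":0,"wy":0,"wz":0.15,"jaw":0.75},{"tx":0,"ty":0,"tz":0.01,"wx":0,"wy":0,"wz":0.15,"jaw":0.75}])

```text
t: 13.02
tool_pos: [0.4961, 0.0292, 0.1697]
tool_rot: [-0.015, 3.14, 0.0]
contact_force: [-1.0, 0.6, -0.3]
opening: 0.0281
```

```bash
python3 - <<'E'
from h import *
st();print(delta([.4962,.029,.169]),tilt());im=snap('wrist','w10')[0];cv2.imwrite('pics/z10.png',cv2.resize(im[180:380,180:380,::-1],None,fx=3,fy=3))
E
```

```text
t 13.03 pos [0.4961 0.0292 0.1697] yawy 1.5801 zax [ 1.1e-03  1.0e-04 -1.0e+00] q [-0.091 -0.205  1.98   0.     1.366 -1.671] F [-0.97  0.63 -0.32] T [0.165 0.237 0.089] open 0.0281
[-0.0085285  -0.02193066  0.06872113] [ 0.00012198  0.00111758 -0.        ]
```

View pics/z10.png

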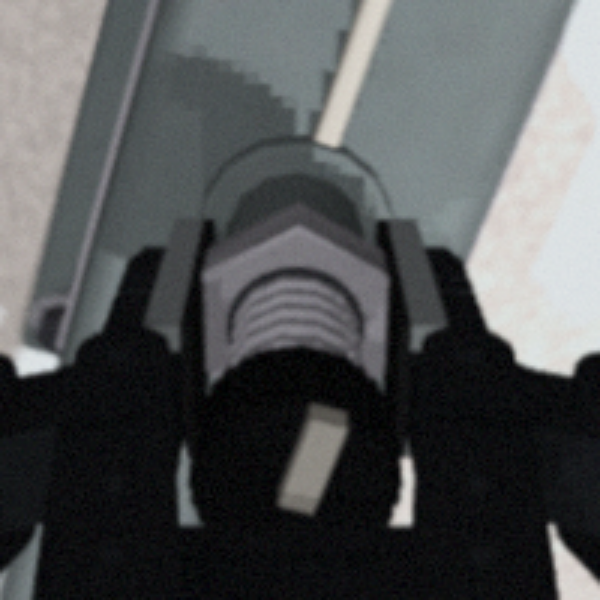

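The line (about (315,455)) stays parallel to the rib and the nut turns with the pads. Continue.

Call:
send_rows(series=[{"tx":0,"ty":0,"tz":0.01,"wx":0,"wy":0,"wz":0.15,"jaw":0.75},{"tx":0,"ty":0,"tz":0.01,"wx":0,"wy":0,"wz":0.15,"jaw":0.75},{"tx":0,"ty":0,"tz":0.01,"wx":0,"wy":0,"wz":0.15,"jaw":0.75},{"tx":0,"ty":0,"tz":0.01,"wx":0,"wy":0,"wz":0.15,"jaw":0.75}])

```text
t: 13.58
tool_pos: [0.4959, 0.0286, 0.1693]
tool_rot: [0.935, 2.998, -0.001]
contact_force: [-2.4, 0.1, -0.0]
opening: 0.0288
```

```bash
python3 - <<'E'
from h import *
st();print(delta([.4962,.029,.169]),tilt())
E
```

```text
t 13.57 pos [0.4959 0.0286 0.1693] yawy 0.9662 zax [ 5.e-04 -9.e-04 -1.e+00] q [-9.200e-02 -2.050e-01  1.980e+00 -1.000e-03  1.365e+00 -1.058e+00] F [-2.4   0.07 -0.04] T [0.208 0.252 0.026] open 0.0288
[-0.00119138  0.04633886  0.02615392] [-0.00046979  0.0008835   0.        ]
```

Call:
send_rows(series=[{"tx":0,"ty":0,"tz":0.01,"wx":0,"wy":0,"wz":0.13,"jaw":0.75},{"tx":0,"ty":0,"tz":0.01,"wx":0,"wy":0,"wz":0.13,"jaw":0.75},{"tx":0,"ty":0,"tz":0.01,"wx":0,"wy":0,"wz":0.13,"jaw":0.75}])

```text
t: 13.95
tool_pos: [0.4957, 0.0284, 0.169]
tool_rot: [1.507, 2.756, -0.002]
contact_force: [-2.3, 1.1, -0.3]
opening: 0.0284
```

```bash
python3 - <<'E'
from h import *
st();print(delta([.4962,.029,.169]),tilt())
E
```

```text
t 13.95 pos [0.4957 0.0284 0.169 ] yawy 0.57 zax [-3.0e-04 -1.3e-03 -1.0e+00] q [-9.200e-02 -2.050e-01  1.981e+00 -1.000e-03  1.366e+00 -6.620e-01] F [-2.27  1.08 -0.3 ] T [0.215 0.313 0.006] open 0.0284
[0.02132242 0.07899348 0.00164257] [-0.00094322  0.00099569  0.        ]
```

Call:
send_rows(series=[{"tx":0,"ty":0.04,"tz":0.01,"wx":0,"wy":0,"wz":0.13,"jaw":0.75},{"tx":0,"ty":0,"tz":0.01,"wx":0,"wy":0,"wz":0.13,"jaw":0.75},{"tx":0,"ty":0,"tz":0.01,"wx":0,"wy":0,"wz":0.13,"jaw":0.75}])

```text
t: 14.32
tool_pos: [0.4953, 0.0282, 0.1688]
tool_rot: [-2.02, -2.406, 0.005]
contact_force: [-2.5, 1.0, -0.2]
opening: 0.0284
```

```bash
python3 - <<'E'
from h import *
st();print(delta([.4962,.029,.169]),tilt())
E
```

```text
t 14.32 pos [0.4953 0.0282 0.1688] yawy 0.174 zax [-0.0023 -0.0022 -1.    ] q [-0.092 -0.204  1.98  -0.002  1.367 -0.265] F [-2.52  0.98 -0.16] T [0.227 0.193 0.074] open 0.0284
[ 0.06006974  0.10266648 -0.01938604] [-0.00266101  0.00181127  0.        ]
```

Call:
send_rows(series=[{"tx":0,"ty":0,"tz":0.01,"wx":0,"wy":0,"wz":0.13,"jaw":0.75},{"tx":0,"ty":0,"tz":0.01,"wx":0,"wy":0,"wz":0.13,"jaw":0.75},{"tx":0,"ty":0,"tz":0.01,"wx":0,"wy":0,"wz":0.13,"jaw":0.75}])

```text
t: 14.7
tool_pos: [0.4949, 0.0282, 0.1687]
tool_rot: [-2.453, -1.963, 0.006]
contact_force: [-2.5, 1.5, 0.4]
opening: 0.0288
```

```bash
python3 - <<'E'
from h import *
st();print(delta([.4962,.029,.169]),tilt())
E
```

```text
t 14.7 pos [0.4949 0.0282 0.1687] yawy -0.2208 zax [-0.0031 -0.0025 -1.    ] q [-0.092 -0.204  1.981 -0.003  1.368  0.13 ] F [-2.52  1.46  0.37] T [0.15  0.233 0.204] open 0.0288
[ 0.10348291  0.10788611 -0.03073388] [-0.00252559  0.00311918  0.        ]
```

Call:
send_rows(series=[{"tx":0.08,"ty":0.08,"tz":0,"wx":-0.002,"wy":0.003,"wz":0.1,"jaw":0.75},{"tx":0,"ty":0,"tz":0.01,"wx":0,"wy":0,"wz":0.1,"jaw":0.75}])

```text
t: 14.95
tool_pos: [0.4947, 0.0283, 0.1686]
tool_rot: [-2.637, -1.708, 0.007]
contact_force: [-1.9, 1.6, 0.3]
opening: 0.0282
```

```bash
python3 - <<'E'
from h import *
st();print(delta([.4962,.029,.169]),tilt())
E
```

```text
t 14.95 pos [0.4947 0.0283 0.1686] yawy -0.4213 zax [-0.0039 -0.0021 -1.    ] q [-0.092 -0.204  1.981 -0.002  1.369  0.33 ] F [-1.93  1.62  0.35] T [0.27  0.06  0.266] open 0.0282
[ 0.1283484   0.10572909 -0.03835544] [-0.00274553  0.00350011  0.        ]
```

Call:
send_rows(series=[{"tx":0,"ty":0,"tz":0.01,"wx":0,"wy":0,"wz":0.1,"jaw":0.75},{"tx":0,"ty":0,"tz":0.01,"wx":0,"wy":0,"wz":0.1,"jaw":0.75}])

```text
t: 15.2
tool_pos: [0.4946, 0.0283, 0.1686]
tool_rot: [2.794, 1.436, -0.007]
contact_force: [-2.7, 0.9, -0.1]
opening: 0.0286
```

```bash
python3 - <<'E'
from h import *
st();print(delta([.4962,.029,.169]),tilt());im=snap('wrist','w11')[0];cv2.imwrite('pics/z11.png',cv2.resize(im[180:380,180:380,::-1],None,fx=3,fy=3))
E
```

```text
t 15.2 pos [0.4946 0.0283 0.1686] yawy -0.6212 zax [-0.0041 -0.0023 -1.    ] q [-0.092 -0.204  1.981 -0.003  1.369  0.53 ] F [-2.74  0.9  -0.12] T [0.152 0.193 0.405] open 0.0286
[ 0.14835824  0.09562362 -0.0414631 ] [-0.00199618  0.00430273  0.        ]
```

View pics/z11.png

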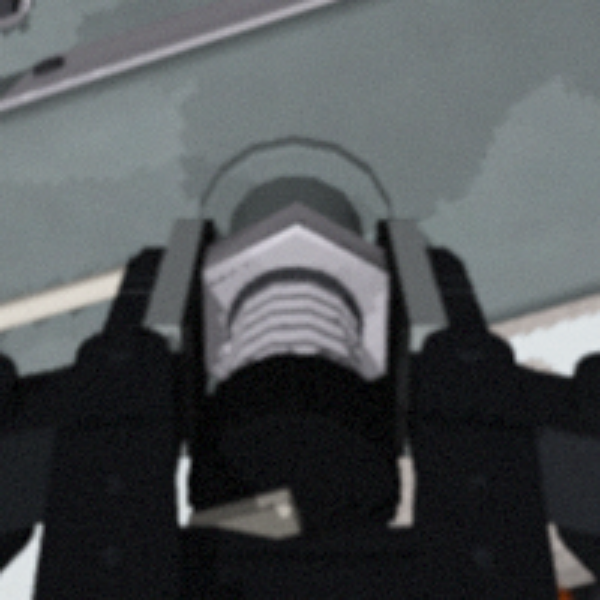

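Call:
send_rows(series=[{"tx":0,"ty":0,"tz":0,"wx":0,"wy":0,"wz":0.1,"jaw":0.75},{"tx":0,"ty":0,"tz":0,"wx":0,"wy":0,"wz":0.08,"jaw":0.75}])

```text
t: 15.5
tool_pos: [0.4944, 0.0285, 0.1686]
tool_rot: [2.911, 1.18, -0.008]
contact_force: [-1.5, 1.0, -0.7]
opening: 0.0283
```

```bash
python3 - <<'E'
from h import *
st()
for _ in range(5): ctrl.get_image('top'); o=ctrl.get_obs(); print(o['wrist_torque'].round(3),yaw(o))
E
```

```text
t 15.5 pos [0.4944 0.0285 0.1686] yawy -0.8008 zax [-0.0044 -0.0025 -1.    ] q [-0.091 -0.204  1.981 -0.003  1.369  0.71 ] F [-1.54  1.05 -0.68] T [0.162 0.161 0.488] open 0.0283
[ 0.142  0.216 -0.05 ] -0.8031261282093525
[ 0.168  0.231 -0.118] -0.8002776902945785
[ 0.2    0.165 -0.116] -0.7999749815472212
[ 0.146  0.235 -0.117] -0.8003475506033596
[ 0.179  0.258 -0.068] -0.800666059620773
```

Call:
send_rows(series=[{"tx":0,"ty":0,"tz":0,"wx":0,"wy":0,"wz":0.1,"jaw":0.75}])

```text
t: 15.88
tool_pos: [0.4943, 0.0285, 0.1685]
tool_rot: [2.966, 1.034, -0.008]
contact_force: [-2.5, 2.5, 0.6]
opening: 0.0282
```

```bash
python3 - <<'E'
from h import *
st()
E
```

```text
t 15.88 pos [0.4943 0.0285 0.1685] yawy -0.9001 zax [-0.0046 -0.0021 -1.    ] q [-0.091 -0.204  1.981 -0.003  1.369  0.809] F [-2.5   2.47  0.57] T [0.203 0.315 0.545] open 0.0282
```

Call:
send_rows(series=[{"tx":0,"ty":0,"tz":0,"wx":0,"wy":0,"wz":0.1,"jaw":0.75}])

```text
t: 16.0
tool_pos: [0.4943, 0.0286, 0.1685]
tool_rot: [3.014, 0.884, -0.008]
contact_force: [-2.1, 0.8, -0.2]
opening: 0.0285
```

```bash
python3 - <<'E'
from h import *
st()
E
```

```text
t 16.0 pos [0.4943 0.0286 0.1685] yawy -0.9999 zax [-0.0047 -0.0022 -1.    ] q [-0.091 -0.204  1.981 -0.003  1.369  0.909] F [-2.11  0.85 -0.2 ] T [0.192 0.28  0.58 ] open 0.0285
```

0.58 N m, in line with the fitted slope of about 0.5 N m/rad. I'll let go, rise and check the knob.

Call:
send_rows(series=[{"tx":0,"ty":0,"tz":0,"wx":0,"wy":0,"wz":0,"jaw":0.4},{"tx":0,"ty":0,"tz":0,"wx":0,"wy":0,"wz":0,"jaw":0.1},{"tx":0,"ty":0,"tz":0,"wx":0,"wy":0,"wz":0,"jaw":0},{"tx":0,"ty":0,"tz":-4,"wx":0,"wy":0,"wz":0,"jaw":0},{"tx":0,"ty":0,"tz":-4,"wx":0,"wy":0,"wz":0,"jaw":0}])

```text
t: 16.62
tool_pos: [0.4938, 0.028, 0.2472]
tool_rot: [3.011, 0.894, -0.015]
contact_force: [0.8, 0.6, 0.7]
opening: 0.085
```

Call:
send_rows(series=[{"tx":0,"ty":0,"tz":-2,"wx":0,"wy":0,"wz":0.17,"jaw":0},{"tx":0,"ty":0,"tz":0,"wx":0,"wy":0,"wz":0.17,"jaw":0},{"tx":0,"ty":0,"tz":0,"wx":0,"wy":0,"wz":0.17,"jaw":0},{"tx":0,"ty":0,"tz":0,"wx":0,"wy":0,"wz":0.17,"jaw":0},{"tx":0,"ty":0,"tz":0,"wx":0,"wy":0,"wz":0.17,"jaw":0}])

```text
t: 17.25
tool_pos: [0.4971, 0.0272, 0.2749]
tool_rot: [3.102, -0.464, 0.008]
contact_force: [0.3, -0.4, -0.8]
opening: 0.0857
```

```bash
python3 - <<'E'
from h import *
st();print(delta([.457,.0408,.25]),tilt())
E
```

```text
t 17.25 pos [0.4971 0.0272 0.2749] yawy -1.8677 zax [ 0.0042 -0.0053 -1.    ] q [-0.092 -0.278  1.864 -0.005  1.552  1.776] F [ 0.3  -0.37 -0.76] T [-0.007 -0.012 -0.011] open 0.0857
[-4.24784954 -0.13512432  2.46652203] [ 0.00386242 -0.00557664  0.        ]
```

Call:
send_rows(series=[{"tx":-4.2,"ty":-0.1,"tz":0,"wx":0.004,"wy":-0.005,"wz":0,"jaw":0},{"tx":0,"ty":0,"tz":2.3,"wx":0,"wy":0,"wz":0,"jaw":0},{"tx":0,"ty":0,"tz":0,"wx":0,"wy":0,"wz":0,"jaw":0}])

```text
t: 17.62
tool_pos: [0.4571, 0.0404, 0.2524]
tool_rot: [-3.107, 0.464, -0.005]
contact_force: [-0.3, 0.1, 0.2]
opening: 0.0858
```

```bash
python3 - <<'E'
from ang import *
st();im=snap('wrist','w12')[0]
cv2.imwrite('pics/z12.png',cv2.resize(im[90:270,200:360,::-1],None,fx=4,fy=4,interpolation=cv2.INTER_CUBIC)[:600])
E
```

```text
t 17.62 pos [0.4571 0.0404 0.2524] yawy -1.8671 zax [ 3.1e-03 -4.0e-04 -1.0e+00] q [-0.074 -0.371  1.973 -0.     1.537  1.793] F [-0.32  0.13  0.17] T [-0.023 -0.029 -0.036] open 0.0858
```

View pics/z12.png

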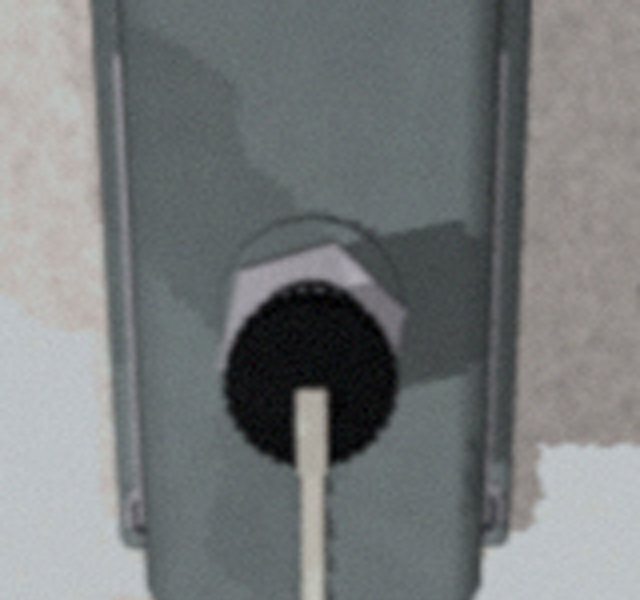

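Line (311,390→312,470) and rib (312,475→313,600) look in line. I'll measure.

```bash
python3 - <<'E'
from ang import *
I=load('w12')
for thr in (110,125,140):
  L=rows(I,268,290,190,206,thr);B=rows(I,268,290,212,240,thr)
  la,lm,ll=angle(I,L,.2205);ra,rm,rl=angle(I,B,.147)
  print(thr,la,ra,'stop',(ra-la+np.pi)%(2*np.pi)-np.pi)
p=lambda x,y:(200+(x+.5)/4-.5,90+(y+.5)/4-.5)
for (a,b) in (((239,270),(332,243)),((332,243),(405,318))):
    A=onz(I,*p(*a),.18);B=onz(I,*p(*b),.18);e=B-A;print('nut',np.linalg.norm(e),np.degrees(np.arctan2(e[1],e[0]))%60)
E
```

```text
110 2.8696418061569133 2.852662499282833 stop -0.016979306874080446
125 2.8628972478207655 2.8547314467599056 stop -0.008165801060859845
140 2.8656611526106732 2.8596092701122537 stop -0.006051882498419481
nut 0.016688205148148203 29.088990139655678
nut 0.018199311053756367 27.849415548357854
```

```bash
python3 - <<'E'
from h import *
st();print(ctrl.finish_job())
E
```

```text
t 17.68 pos [0.458  0.0403 0.2542] yawy -1.8672 zax [ 5.8e-03 -6.0e-04 -1.0e+00] q [-0.074 -0.372  1.97  -0.     1.537  1.793] F [0.04 0.32 0.57] T [ 0.025 -0.016 -0.013] open 0.0856
the job is handed in; nothing more can be done
None
```

The stop screw is on its mark and the jam nut is locked. I handed the job in at 17.7 s of the 67 s, with the gripper open and clear of the press.

- **Stop screw:** I turned it clockwise in two grips, by 0.68 rad and then 0.055 rad. Before locking, the knob's line measured about 0.005 rad short of the rib. After locking it was 0.006 to 0.017 rad short, so the nut did not noticeably drag it.
- **Jam nut:** I ran it down about 2.4 rad until the torque began to climb, then on to a peak reading of 0.58 N m. The climb was about 0.5 N m per rad, and readings scatter by a few hundredths.
- **One disagreement:** after release, the nut's edges measured about 28–29° in the picture, against 33° expected from the jaw angle. I put this down to picking corner pixels by hand and did not check it further.
- **Other things on the bench:** nothing came near them in the moves, but I made no final measurement of where they lie.

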